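# Slide the top tile off the pile and weigh it down

### The job

Slide the blue top tile sideways off the pile of white tiles, along the jig and onto its grey rest until it is fully home against the aluminium end stop, leaving the white tiles as they lie; then set the pebble weight that lies beside the jig down gently, flat on the middle of the blue tile. The tiles are brittle: it takes only a few newtons of fingertip pressure to drag one, and more than 20 N cracks it; the rest lies a few millimetres lower than the pile, how much differs each time, so keep feeling for the tile as it sinks. Leave the other things on the bench alone.

Things in the scene. Friction and masses are not known exactly. Their poses are not given: they have to be found in the camera images.
- tile_a_top (a point): Centre of the upper face of the blue glazed tile on top of the pile: 96 x 96 x 8 mm, about 0.17 kg; z up, x and y as the jig's; it starts 48 mm above the bench. Its edges lie between the jig's walls, so it cannot be gripped: press shut fingertips on its face near the middle and drag. Friction under it about 0.25; a press of 4 to 10 N drags it, over 20 N cracks it, so touch down slower than 10 mm/s.
- tile_b: White tile directly under the blue one, 96 x 96 x 8 mm; origin at the centre of its underside, 32 mm above the bench. Only friction holds it back towards the rest.
- tile_c: White tile under tile_b, same size; origin at the centre of its underside.
- tile_d: White tile under tile_c, same size; origin at the centre of its underside.
- tile_e: Lowest white tile, same size; origin at the centre of its underside.
- jig: Fixed wooden jig, 122 x 240 mm in plan; origin at the centre of its underside, z up, +y from the pile to the end stop. Pile centred at y = -57 mm; side guides (inner faces x = +-50 mm, 42.5 mm high) run along pile and rest, 2 mm play each side; back wall behind the pile 54 mm high, inner face y = -107 mm. Finger gap y = -9 to +6 mm between pile and rest.
- home (a point): Point of the jig above its grey rest, at jig x = 0, y = +57 mm, 47 mm above the bench; a tile against the end stop is centred here in plan. Axes as the jig's, +y to the stop (inner face 48 mm on, 42.5 mm high). The rest is set by screws: its surface is 39 to 28 mm above the bench, differing each time and not measured, so the tile tips and sinks 1 to 12 mm as it crosses.
- pebble_center (a point): Centre of the grey-brown pebble weight, the one on the bench to the left or right of the jig (not the stone at the very back): 38 (its x) x 52 (its y) x 27 (z) mm, about 0.12 kg; the centre is 13.5 mm above its flat underside. Grip it across the 38 mm.
- tape: Bystander: roll of cream tape lying flat, 87 mm across, 19 mm high; origin at the centre of its underside.
- jar: Bystander: screw jar with white lid, 50 mm across, 92 mm high; origin at the centre of its underside.
Not all that is in view belongs to the job. Leave any red or yellow look-alike of the part that bears tile_a_top alone.

How it is judged:
On the way, in this order (a step that is already met when the one before it is completed fails the run):
1. the blue tile is fully home on the grey rest against the end stop, and the pebble is not on it yet (y of tile_a_top in the frame of home between -0.004 and 0.003 m and x of tile_a_top in the frame of home between -0.005 and 0.005 m and angle between tile_a_top's own z axis and vertical below 0.03 rad and horizontal distance between pebble_center and tile_a_top above 0.06 m), for 0.2 s.
2. the pebble lies on the middle of the blue tile (horizontal distance between pebble_center and tile_a_top below 0.02 m and z of pebble_center in the frame of tile_a_top between 0.009 and 0.017 m and angle between pebble_center's own z axis and vertical below 0.2 rad), for 0.2 s.
At the end, for the whole second after the job is handed in: The blue tile lies flat on the grey rest within 4 mm of the end stop, the pebble rests flat and released on it within 20 mm of its centre, the four white tiles are within 5 mm of where they lay, and the tape and the jar are where they stood (20 mm) (all of step 2 and y of tile_a_top in the frame of home between -0.004 and 0.003 m and x of tile_a_top in the frame of home between -0.005 and 0.005 m and angle between tile_a_top's own z axis and vertical below 0.03 rad and distance of each of tile_b, tile_c, tile_d, tile_e from where it was at the start of the episode below 0.005 m and linear speed of pebble below 0.01 m/s and distance of each of tape, jar from where it was at the start of the episode below 0.02 m); the robot touches nothing.
It fails at once if the blue tile is pressed or struck with more than 20 N by the robot (contact force between any of the fingers, the arm and tile_a above 20 N).
It fails at once if the blue tile is struck hard by the pebble (over 40 N) (contact force between pebble and tile_a above 40 N).
It fails at once if a white tile is disturbed (more than 5 mm) (distance of any of tile_b, tile_c, tile_d, tile_e from where it was at the start of the episode above 0.005 m).
It fails at once if the blue tile is lifted off instead of slid (z of tile_a_top in the frame of jig above 0.058 m).
It fails at once if the tape or the jar is knocked (more than 20 mm) (distance of any of tape, jar from where it was at the start of the episode above 0.02 m).
It also fails if it takes over 72 s, if anything falls off the work surface, if the arm or the gripper's body presses on something with over 40 N, if the wrist force passes 120 N, or if a joint passes its speed limit or range.

### The arm

A 6-joint arm with a two-finger parallel gripper is mounted at the origin on a cart in front of the work surface, level with it; the furniture and walls round the work are solid. World frame = base frame: x ahead of the robot, y to its left, z up, the work surface at z = 0. Lengths are in m, angles in rad, forces in N, time in s.
With the tool pointing down it reaches from about 0.35 to 0.975 m from the base axis. Payload 4.9 kg.
Tool frame: the origin (TCP) lies at the very end of the fingers, on their centre line; the grasp point (between the pads) lies 19 mm behind it; z points along the fingers, x is the direction in which the jaws open and shut, and the axes are right-handed (so a half turn about z gives the same grasp; the last joint's range is limited). The gripper opens to 85 mm and grips with 20 to 120 N. Pads are 22 mm wide; open, the fingers measure 114 mm over their backs; the gripper's body (76 mm by 85 mm) begins 54 mm behind the grasp point. The pads swing forward as they close: fully open they stand 13 mm farther back than shut.
Start: joints at [1.117, 0.053, 1.613, -0, 1.476, -0.119], TCP at [0.205, 0.59, 0.191] pointing down, gripper open.
Joint ranges: [-3.01, 3.01], [-1.01, 2.22], [0.06, 2.58], [-1.02, 4.17], [0.09, 2.62], [-3.14, 3.14]. Speed limits (rad/s): [2.57, 2.57, 3.14, 3.14, 3.14, 3.14].

### API

Orientations are given as a rotation vector (axis times angle).
In Python, from station import ctrl gives the robot as it stands.
- The arm moves only by the shell command python3 -m handwheel 'ROWS' [OPENING] [FORCE]. ROWS is a JSON object of lists of equal length, an entry for each row: "offset": the shift along the world's x, y, z in units of 40 mm (1.0 is 40 mm), a list of three; "roll": the turn about the world's z in units of 6 degrees (1.0 is 6 degrees). A call has exactly 10 rows; each row is the pose to reach, as a shift and turn from the pose commanded when the call began; what a row does not reach only later rows make up. A row lasts 1/10 s, in which the tool goes at most 50 mm and 8.59 degrees, less where a joint would pass 70% of its speed; a pose out of reach is approached as far as the arm can. A call with a gripper value outside its range is refused whole. OPENING is the finger opening in mm, from 0 to 85.4, set as the call begins (- or left out, the last holds). The fingers move at their own pace and stop on an object; FORCE is the grip in N (left out, the last holds). Time passes only in rows, so rows that repeat a pose let the fingers close, or fill a call up. It gives the time, the measured TCP pose, the force and the opening at its end, in the units of the state.
- ctrl.get_obs(): the state, without advancing time (a new reading comes with each control period).
- ctrl.get_image(name): name is "scene" or "top"; returns a dict with "img" (400x640x3 uint8, red, green, blue), "fx", "fy", "cx", "cy" (pixels), "T" (4x4, takes a point from camera to world coordinates). Camera axes: x right, y down, z forward; pixel columns grow to the right and rows downward; lengths in m; the calibration is good to about 2 mm. A picture is of the moment at which its call begins. There is no depth.
- ctrl.finish_job(): hands the job in, once; it reports no verdict.
The state is a dict: "t": time; "q": joint angles; "dq": joint speeds; "effort": joint torques, N m; "tool_pos": TCP position; "tool_rot": TCP orientation; "contact_force": force on the tool from outside, world axes, zero at the start; "wrist_torque": the same for the moment, N m; "opening": finger opening in m.
Only numpy, scipy, OpenCV 4.12 (cv2) and the standard library are available. Lean on these libraries where they do the work, as an engineer would, in place of code of your own. Each camera call takes 0.05 s, during which the arm holds its last target.

## Working session

There is one attempt and no reset: what is moved stays moved. The work goes in short steps, Python scripts to look and compute and a shell command to move; the robot and the scene stay as the last step left them, time stands still between calls to the robot, and variables do not carry over. Pictures are saved under pics/ and viewed, and the job is handed in when it is done.

```bash
mkdir -p pics; ls
python3 - <<'E'
from station import ctrl
import cv2
o=ctrl.get_obs()
print({k:(v if not hasattr(v,'round') else v) for k,v in o.items()})
for n in ("scene","top"):
    d=ctrl.get_image(n); cv2.imwrite(f"pics/{n}0.png",cv2.cvtColor(d["img"],cv2.COLOR_RGB2BGR))
    print(n,d["fx"],d["fy"],d["cx"],d["cy"]);print(d["T"])
E
```

```text
pics
{'t': 0.0, 'q': array([ 1.11701709e+00,  5.33387014e-02,  1.61427184e+00,  2.63687843e-05,
        1.47604700e+00, -1.18976860e-01]), 'dq': array([ 0.00083103, -0.0001403 ,  0.00032941, -0.00033865, -0.00133738,
       -0.00056498]), 'effort': array([-2.90627404e-04, -3.93690956e+01, -3.70175529e+01, -1.74523120e-04,
        7.05780520e-03, -1.93313508e-05]), 'tool_pos': array([0.20502982, 0.58966453, 0.19018762]), 'tool_rot': array([ 2.55974032,  1.81968746, -0.00286683]), 'contact_force': array([-0.20411112,  0.265167  , -0.23035859]), 'wrist_torque': array([-0.00446096, -0.07109599, -0.01555226]), 'opening': 0.08574057073299103}
scene 381.8077780530271 381.8077780530271 320.7234789178793 193.28762924688758
[[ 0.81887419 -0.42642849  0.3841924   0.17404521]
 [-0.57361568 -0.63161353  0.52156438 -0.54056284]
 [ 0.02025121 -0.64747439 -0.76181809  0.85081191]
 [ 0.          0.          0.          1.        ]]
top 405.2165089661605 405.2165089661605 321.1944178003421 198.89169000030142
[[-0.02297613 -0.98426966  0.17517231  0.39399025]
 [-0.99967056  0.02462424  0.00724049  0.00137525]
 [-0.01144008 -0.17494824 -0.98451117  1.16144542]
 [ 0.          0.          0.          1.        ]]
```

View pics/scene0.png

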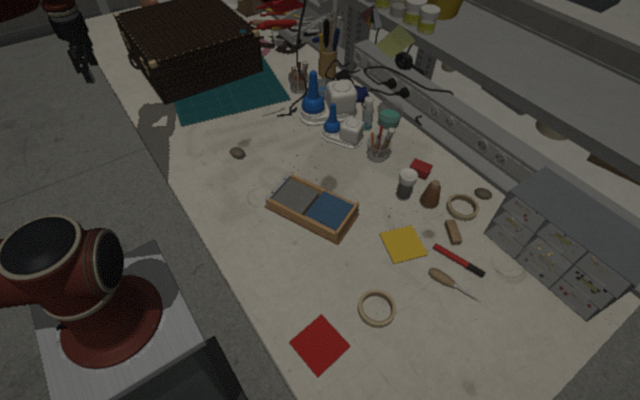

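View pics/top0.png

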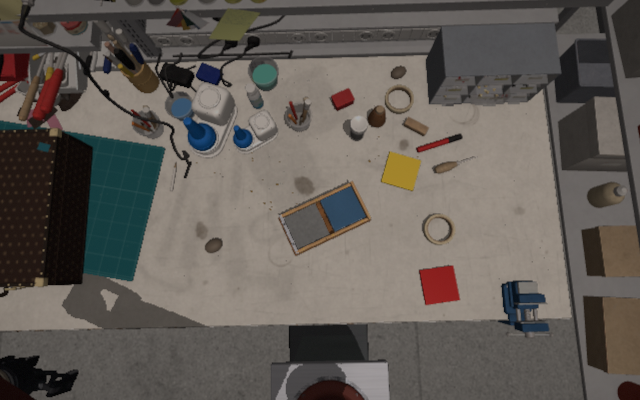

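```bash
cat > h.py <<'E'
from station import ctrl
import cv2, numpy as np
def grab(n):
    d=ctrl.get_image(n); d["n"]=n; d["hsv"]=cv2.cvtColor(d["img"],cv2.COLOR_RGB2HSV); return d
def ray(d,u,v,z):
    T=d["T"]; r=T[:3,:3]@np.array([(u-d["cx"])/d["fx"],(v-d["cy"])/d["fy"],1.]); o=T[:3,3]
    return o+r*(z-o[2])/r[2]
def proj(d,p):
    T=d["T"]; c=T[:3,:3].T@(np.asarray(p)-T[:3,3]); return np.array([d["fx"]*c[0]/c[2]+d["cx"],d["fy"]*c[1]/c[2]+d["cy"]])
def crop(d,x0,y0,x1,y1,k,name):
    i=cv2.cvtColor(d["img"][y0:y1,x0:x1],cv2.COLOR_RGB2BGR)
    cv2.imwrite("pics/"+name,cv2.resize(i,None,fx=k,fy=k,interpolation=cv2.INTER_CUBIC))
def blob(m,x0,y0,x1,y1):
    b=np.zeros_like(m); b[y0:y1,x0:x1]=m[y0:y1,x0:x1]
    cs,_=cv2.findContours(b,cv2.RETR_EXTERNAL,cv2.CHAIN_APPROX_NONE)
    return max(cs,key=cv2.contourArea)
E
python3 - <<'E'
from h import *
d=grab("top"); crop(d,190,170,390,270,4,"top_c.png")
s=grab("scene"); crop(s,220,140,370,250,5,"scene_c.png")
print(d["hsv"][208,345],d["hsv"][226,308],d["hsv"][245,214],d["hsv"][225,214])
print(s["hsv"][210,330],s["hsv"][190,292],s["hsv"][153,237])
E
```

```text
[104 120  91] [15 17 91] [14 63 89] [ 17  33 138]
[104 109  75] [38 15 70] [18 56 78]
```

View pics/top_c.png

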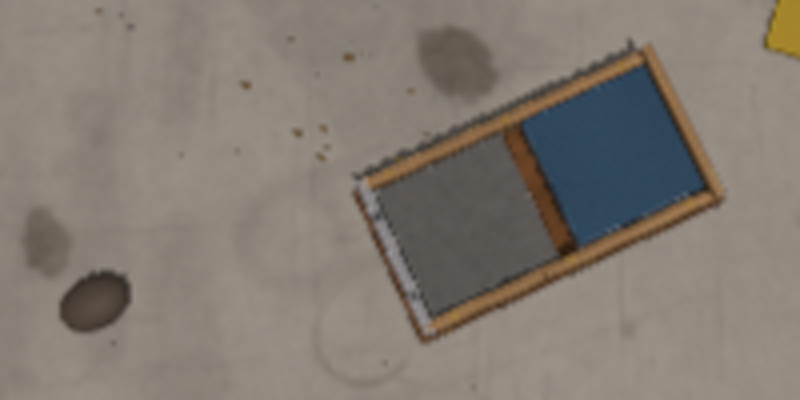

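View pics/scene_c.png

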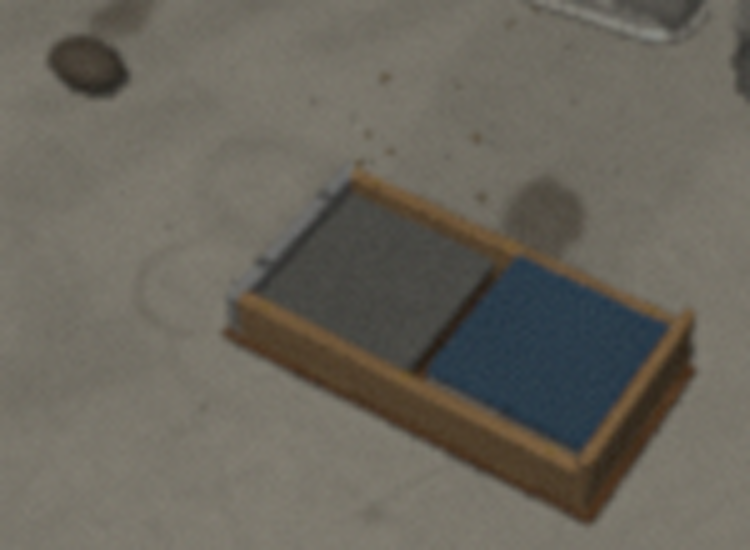

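Top view: blue tile at about (345,208) between wooden guides, grey rest (308,226), aluminium stop at the left end (~(288,235)). Candidates for the tile: blue (345,208), yellow (401,171), red (440,285). I take the blue one. Candidates for the pebble: (214,245) left of the jig, back stone (398,72), stains (201,230) and (304,185). I take (214,245). The crops confirm both choices.

Run:
```python
from h import *
for n,tb,pb in (("top",(315,180,375,240),(200,230,230,260)),("scene",(300,185,365,235),(225,143,250,164))):
    d=grab(n); h=d["hsv"]
    m=cv2.inRange(h,(95,70,40),(115,255,255)); c=blob(m,*tb)
    P=np.array([ray(d,u,v,.048)[:2] for u,v in c[:,0]],np.float32)
    (cx,cy),wh,a=cv2.minAreaRect(P); print(n,"blue",cx,cy,wh,a, cv2.boxPoints(((cx,cy),wh,a)).round(4).tolist())
    M=cv2.moments(c); print(" moment c",ray(d,M['m10']/M['m00'],M['m01']/M['m00'],.048))
    g=h[...,2]; bg=np.median(g[pb[1]:pb[3],pb[0]:pb[2]])
    m=((h[...,1]>45)&(g<115)).astype(np.uint8) if n=="top" else ((g<100)&(h[...,1]>40)).astype(np.uint8)
    c=blob(m,*pb); print(" peb area",cv2.contourArea(c),"bg",bg,g[pb[1],pb[0]])
    for z in (.0,.0135,):
        P=np.array([ray(d,u,v,z)[:2] for u,v in c[:,0]],np.float32)
        e=cv2.fitEllipse(P*1000); M=cv2.moments(c); print("  z",z,e, ray(d,M['m10']/M['m00'],M['m01']/M['m00'],z)[:2])
    # wooden/jig mask corners
```

```text
top blue 0.5644301176071167 -0.048862069845199585 (0.09518087655305862, 0.09584324806928635) 24.13468360900879 [[0.5013999938964844, -0.02459999918937683], [0.5406000018119812, -0.11209999769926071], [0.6274999976158142, -0.0731000006198883], [0.5882999897003174, 0.014299999922513962]]
 moment c [ 0.56433596 -0.0494081   0.048     ]
 peb area 160.5 bg 138.0 102
  z 0.0 ((473.9057312011719, 322.33184814453125), (34.341487884521484, 49.277191162109375), 27.614906311035156) [0.47384395 0.3223225 ]
  z 0.0135 ((472.9768371582031, 318.6012268066406), (33.94232177734375, 48.70442199707031), 27.614864349365234) [0.47291577 0.31859199]
scene blue 0.5649746656417847 -0.049166008830070496 (0.09391798079013824, 0.09283222258090973) 23.267223358154297 [[0.5034999847412109, -0.025100000202655792], [0.5401999950408936, -0.1103999987244606], [0.6263999938964844, -0.07329999655485153], [0.5898000001907349, 0.012000000104308128]]
 moment c [ 0.56368445 -0.05089048  0.048     ]
 peb area 115.0 bg 110.0 111
  z 0.0 ((489.4160461425781, 337.5856628417969), (48.52756881713867, 68.44254302978516), 118.8795166015625) [0.48332536 0.33663846]
  z 0.0135 ((484.4119873046875, 323.65191650390625), (47.7575569152832, 67.35655212402344), 118.87958526611328) [0.47841795 0.32271973]
```

```bash
python3 - <<'E'
from h import *
d=grab("top")
f=lambda x,y,z: ray(d,190+x/4,170+y/4,z)[:2]
for a,b,z in (((427,328),(716,196),.0425),((362,180),(645,56),.0425),((425,338),(722,202),0.0)):
    p,q=f(*a,z),f(*b,z); v=p-q; print(p,q,np.linalg.norm(v),np.degrees(np.arctan2(-v[0],v[1])))
c=np.array([.5643,-.0489]); t=np.radians(24.1); y=np.array([-np.sin(t),np.cos(t)])
print("home",c+.114*y)
E
python3 -m handwheel '{"offset":[[0.3,-0.5,0],[0.8,-1.4,0],[1.3,-2.3,0],[1.8,-3.2,0],[2.3,-4.1,0],[2.8,-5.0,0],[3.3,-5.9,0],[3.8,-6.8,0],[4.3,-7.7,0],[4.7,-8.4,0]],"roll":[-0.5,-1.3,-2.1,-2.9,-3.7,-4.5,-5.3,-6.1,-6.9,-7.8]}' 0 40
```

```text
[0.44684871 0.08003457] [ 0.53307184 -0.12179251] 0.2194734577944924 23.13279858604161
[0.55031304 0.12409517] [ 0.63361477 -0.07613544] 0.21686741313829777 22.588724730156112
[0.44183289 0.08453254] [ 0.53390313 -0.13059421] 0.23400095475702584 23.170022598421884
home [0.51775033 0.0551631 ]
t: 1.35
tool_pos: [0.3941, 0.2524, 0.1916]
tool_rot: [3.074, 0.646, 0.001]
contact_force: [0.6, 0.7, 0.1]
opening: -0.0
```

```bash
python3 -m handwheel '{"offset":[[0.5,-0.9,0],[1.0,-1.8,0],[1.5,-2.7,-0.2],[2.0,-3.6,-0.5],[2.5,-4.5,-0.9],[3.0,-5.4,-1.4],[3.5,-6.3,-1.9],[3.9,-7.0,-2.4],[4.15,-7.4,-2.7],[4.26,-7.53,-2.9]],"roll":[0,0,0,0,0,0,0,0,0,0]}'
python3 - <<'E'
from h import *
d=grab("scene"); crop(d,220,140,370,250,5,"s2.png")
d=grab("top"); crop(d,240,160,400,260,5,"t2.png")
o=ctrl.get_obs(); print(o['tool_pos'],o['contact_force'])
E
```

```text
t: 2.35
tool_pos: [0.5638, -0.0485, 0.0741]
tool_rot: [-3.073, -0.65, 0.002]
contact_force: [-0.1, 0.3, -0.0]
opening: 0.0
[ 0.56306153 -0.04702464  0.07408516] [-0.76049706  0.03308732  0.09793402]
```

View pics/s2.png

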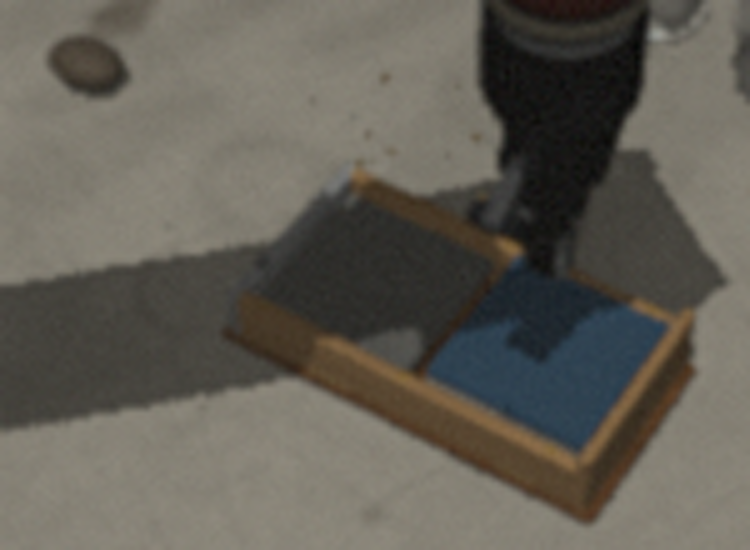

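The scene view shows the shut fingertips at crop (548,268), hovering about 26 mm over the blue tile's middle.

```bash
python3 -m handwheel '{"offset":[[0,0,-0.1],[0,0,-0.2],[0,0,-0.3],[0,0,-0.38],[0,0,-0.44],[0,0,-0.48],[0,0,-0.51],[0,0,-0.53],[0,0,-0.55],[0,0,-0.57]],"roll":[0,0,0,0,0,0,0,0,0,0]}'
python3 -m handwheel '{"offset":[[0,0,-0.01],[0,0,-0.02],[0,0,-0.03],[0,0,-0.04],[0,0,-0.05],[0,0,-0.06],[0,0,-0.06],[0,0,-0.06],[0,0,-0.06],[0,0,-0.06]],"roll":[0,0,0,0,0,0,0,0,0,0]}'
```

```text
t: 3.45
tool_pos: [0.5638, -0.0469, 0.0526]
tool_rot: [3.073, 0.654, 0.0]
contact_force: [0.3, -0.5, 0.6]
opening: -0.0
t: 4.45
tool_pos: [0.5638, -0.0469, 0.0502]
tool_rot: [3.073, 0.654, 0.0]
contact_force: [0.2, 0.2, -0.6]
opening: -0.0001
```

```bash
python3 -m handwheel '{"offset":[[0,0,-0.01],[0,0,-0.02],[0,0,-0.03],[0,0,-0.04],[0,0,-0.05],[0,0,-0.055],[0,0,-0.055],[0,0,-0.055],[0,0,-0.055],[0,0,-0.055]],"roll":[0,0,0,0,0,0,0,0,0,0]}'
python3 -c "
from station import ctrl
o=ctrl.get_obs();print(o['tool_pos'],o['contact_force'])"
```

```text
t: 5.45
tool_pos: [0.5638, -0.0469, 0.048]
tool_rot: [3.073, 0.654, 0.0]
contact_force: [-0.3, -0.0, 0.7]
opening: 0.0001
[ 0.56377134 -0.04691947  0.04802981] [-0.28023617 -0.00943057  0.65805423]
```

```bash
python3 -m handwheel '{"offset":[[0,0,-0.005],[0,0,-0.01],[0,0,-0.015],[0,0,-0.015],[0,0,-0.015],[0,0,-0.015],[0,0,-0.015],[0,0,-0.015],[0,0,-0.015],[0,0,-0.015]],"roll":[0,0,0,0,0,0,0,0,0,0]}'
```

```text
t: 6.45
tool_pos: [0.5638, -0.0469, 0.0474]
tool_rot: [3.073, 0.654, 0.0]
contact_force: [-0.3, -0.2, -0.2]
opening: -0.0003
```

```bash
python3 -m handwheel '{"offset":[[0,0,-0.005],[0,0,-0.01],[0,0,-0.015],[0,0,-0.02],[0,0,-0.02],[0,0,-0.02],[0,0,-0.02],[0,0,-0.02],[0,0,-0.02],[0,0,-0.02]],"roll":[0,0,0,0,0,0,0,0,0,0]}'
```

```text
t: 7.45
tool_pos: [0.5638, -0.0469, 0.0466]
tool_rot: [3.073, 0.654, 0.0]
contact_force: [-0.4, -0.1, 0.7]
opening: 0.0002
```

```bash
python3 -m handwheel '{"offset":[[0,0,-0.005],[0,0,-0.01],[0,0,-0.015],[0,0,-0.02],[0,0,-0.02],[0,0,-0.02],[0,0,-0.02],[0,0,-0.02],[0,0,-0.02],[0,0,-0.02]],"roll":[0,0,0,0,0,0,0,0,0,0]}'
```

```text
t: 8.45
tool_pos: [0.5638, -0.0469, 0.0458]
tool_rot: [3.073, 0.654, 0.0]
contact_force: [0.3, -0.5, -0.2]
opening: 0.0
```

```bash
python3 -m handwheel '{"offset":[[0,0,-0.005],[0,0,-0.01],[0,0,-0.015],[0,0,-0.02],[0,0,-0.02],[0,0,-0.02],[0,0,-0.02],[0,0,-0.02],[0,0,-0.02],[0,0,-0.02]],"roll":[0,0,0,0,0,0,0,0,0,0]}'
python3 - <<'E'
from h import *
d=grab("scene"); crop(d,260,150,370,240,6,"s3.png")
print(proj(d,[.5638,-.0469,.048]), ctrl.get_obs()['contact_force'])
E
```

```text
t: 9.45
tool_pos: [0.5638, -0.0469, 0.045]
tool_rot: [3.073, 0.654, 0.0]
contact_force: [-0.9, 0.1, -0.3]
opening: -0.0
[328.11723872 208.95002438] [-0.00655141  0.14114582 -0.3967049 ]
```

View pics/s3.png

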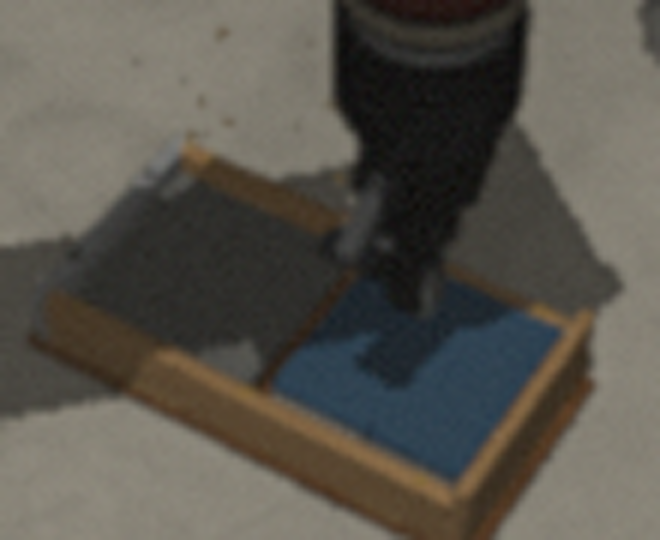

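Run:
```python
from h import *
d=grab("scene")
i=cv2.cvtColor(d["img"],cv2.COLOR_RGB2BGR)[185:225,300:355]
i=np.clip((i/255.)**.5*320,0,255).astype(np.uint8)
a=cv2.resize(i,None,fx=12,fy=12,interpolation=cv2.INTER_CUBIC)
p=(proj(d,[.5638,-.0469,.045])-[300,185])*12; cv2.circle(a,tuple(int(x) for x in p),4,(0,0,255),1)
cv2.imwrite("pics/s4.png",a)
d=grab("top")
i=cv2.cvtColor(d["img"],cv2.COLOR_RGB2BGR)[180:240,310:380]
i=np.clip((i/255.)**.5*320,0,255).astype(np.uint8)
a=cv2.resize(i,None,fx=10,fy=9,interpolation=cv2.INTER_CUBIC)
cv2.imwrite("pics/t4.png",a)
```

```text
(no output)
```

View pics/s4.png

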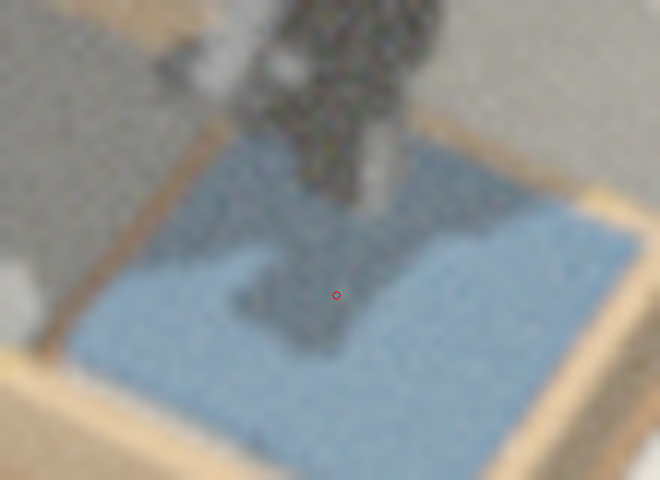

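View pics/t4.png

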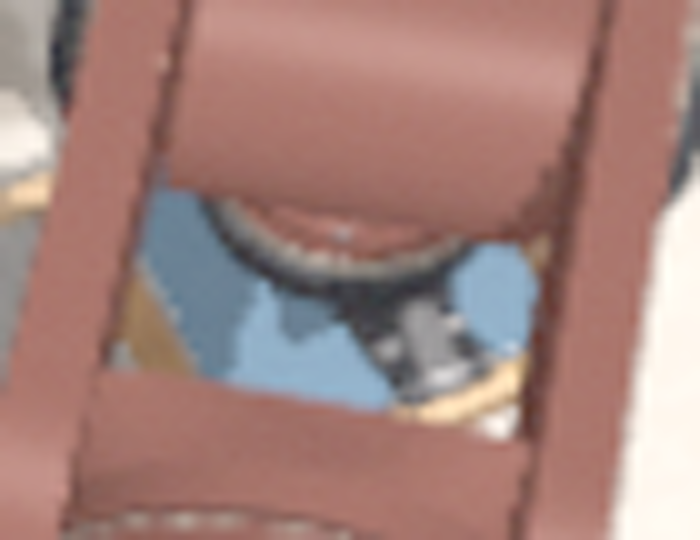

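Run:
```python
from h import *
d=grab("scene"); t=grab("top")
p=[.205,.590,.190]; a=np.radians(70.9)
jx=np.array([np.cos(a),np.sin(a),0])*.0427
for z in (0,.013,.026): print(proj(d,p+jx+[0,0,z]),proj(d,p-jx+[0,0,z]),proj(t,p+jx+[0,0,z]),proj(t,p-jx+[0,0,z]))
i=cv2.imread("pics/scene0.png")[20:110,30:130]; i=np.clip((i/255.)**.5*320,0,255).astype(np.uint8)
cv2.imwrite("pics/z1.png",cv2.resize(i,None,fx=6,fy=6,interpolation=cv2.INTER_CUBIC))
q=np.array([.5638,-.0469,.045])
for z in (0,.01,.02,.03): print(z,proj(d,q+[0,0,z]))
for z in (.048,.06,.07): print(z,ray(d,329.2,202.1,z))
```

```text
[101.96025209  81.63140719] [99.53173767 98.42445877] [ 53.90930796 354.70063437] [ 87.95422716 366.80459427]
[100.11801547  77.77976779] [97.57593006 94.53805349] [ 50.1151208  355.86962968] [ 84.61500873 368.15047196]
[98.24295193 73.8594958 ] [95.58353297 90.57894085] [ 46.21358182 357.07170027] [ 81.18073555 369.53466163]
0 [328.07797292 209.64127566]
0.01 [328.20954762 207.32498066]
0.02 [328.34311535 204.97359948]
0.03 [328.47872175 202.58632883]
0.048 [ 0.57997415 -0.02944018  0.048     ]
0.06 [ 0.57390654 -0.03708017  0.06      ]
0.07 [ 0.5688502  -0.04344682  0.07      ]
```

View pics/z1.png

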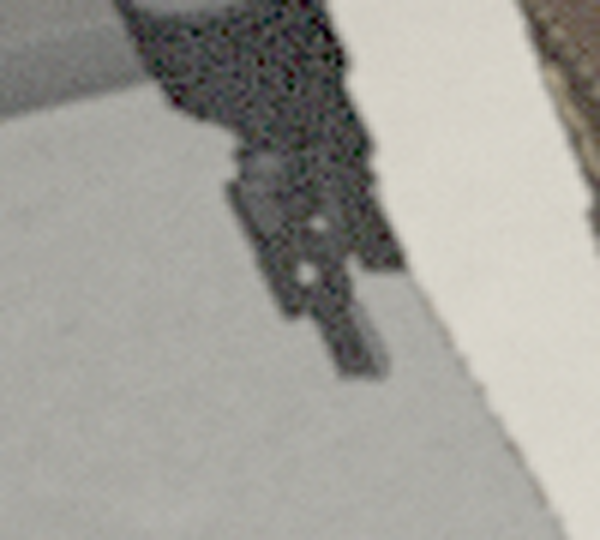

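Run:
```python
from h import *
i=cv2.imread("pics/top0.png")[340:400,0:100]; i=np.clip((i/255.)**.5*320,0,255).astype(np.uint8)
cv2.imwrite("pics/z2.png",cv2.resize(i,None,fx=7,fy=7,interpolation=cv2.INTER_CUBIC))
```

```text
(no output)
```

View pics/z2.png

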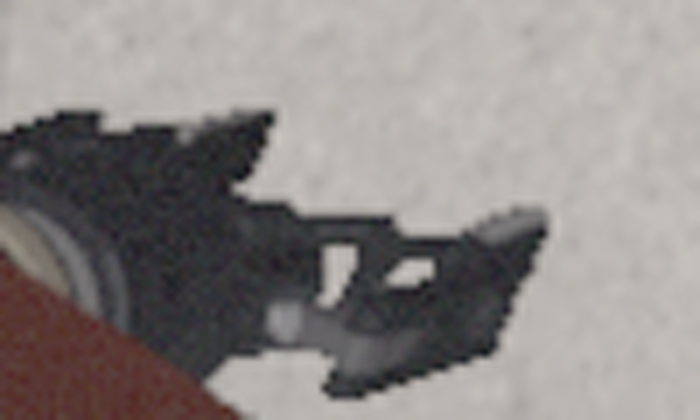

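Run:
```python
from h import *
d=grab("scene"); t=grab("top")
def tri(a,b):
    A=[];B=[]
    for c,p in ((d,a),(t,b)):
        o=c["T"][:3,3]; r=ray(c,*p,0)-o; r/=np.linalg.norm(r); M=np.eye(3)-np.outer(r,r); A.append(M);B.append(M@o)
    x=np.linalg.lstsq(np.vstack(A),np.hstack(B),rcond=None)[0]; return x,proj(d,x)-a,proj(t,x)-b
print(tri((94,65),(37,357))); print(tri((91,82.5),(75,376)))
print(ctrl.get_obs()['contact_force'],ctrl.get_obs()['opening'])
```

```text
(array([0.22159917, 0.63486494, 0.24115157]), array([1.06022164, 0.07950497]), array([-0.6041407 ,  1.26789275]))
(array([0.18741117, 0.54286599, 0.24711476]), array([-1.09583512, -0.08287358]), array([ 0.55988741, -1.26573659]))
[-0.49652849 -0.83959909 -0.60543713] -7.549339678915964e-05
```

The fingertips in both views (scene (329,202); start pose triangulated) sit about 25–40 mm higher than the reported TCP, and no contact has been felt. I'll step down, then look again.

```bash
python3 -m handwheel '{"offset":[[0,0,-0.03],[0,0,-0.07],[0,0,-0.11],[0,0,-0.15],[0,0,-0.19],[0,0,-0.23],[0,0,-0.26],[0,0,-0.28],[0,0,-0.3],[0,0,-0.3]],"roll":[0,0,0,0,0,0,0,0,0,0]}'
cat >> h.py <<'E'
def zoom(d,x0,y0,x1,y1,k,name):
    i=cv2.cvtColor(d["img"],cv2.COLOR_RGB2BGR)[y0:y1,x0:x1]; i=np.clip((i/255.)**.5*320,0,255).astype(np.uint8)
    cv2.imwrite("pics/"+name,cv2.resize(i,None,fx=k,fy=k,interpolation=cv2.INTER_CUBIC))
E
python3 - <<'E'
from h import *
d=grab("scene"); zoom(d,300,185,355,225,12,"s5.png"); print(ctrl.get_obs()['contact_force'])
E
```

```text
t: 10.8
tool_pos: [0.5637, -0.0469, 0.0329]
tool_rot: [-3.073, -0.654, 0.0]
contact_force: [0.8, -0.0, 0.1]
opening: 0.0001
[ 0.19833868  0.29637679 -0.08158913]
```

View pics/s5.png

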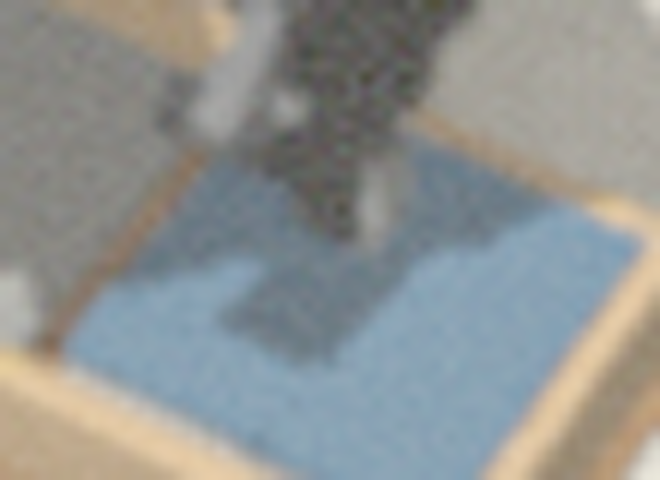

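Tip at crop (345,243); the predicted contact point is about (336,288), so roughly 15 mm are left.

```bash
python3 -m handwheel '{"offset":[[0,0,-0.03],[0,0,-0.06],[0,0,-0.09],[0,0,-0.12],[0,0,-0.15],[0,0,-0.17],[0,0,-0.185],[0,0,-0.2],[0,0,-0.2],[0,0,-0.2]],"roll":[0,0,0,0,0,0,0,0,0,0]}'
python3 - <<'E'
from h import *
d=grab("scene"); zoom(d,300,185,355,225,12,"s6.png"); print(ctrl.get_obs()['contact_force'])
E
```

```text
t: 11.85
tool_pos: [0.5638, -0.0469, 0.025]
tool_rot: [3.073, 0.654, 0.0]
contact_force: [-0.7, -0.0, -0.0]
opening: -0.0001
[-0.26905651  0.61748942  0.86628642]
```

View pics/s6.png

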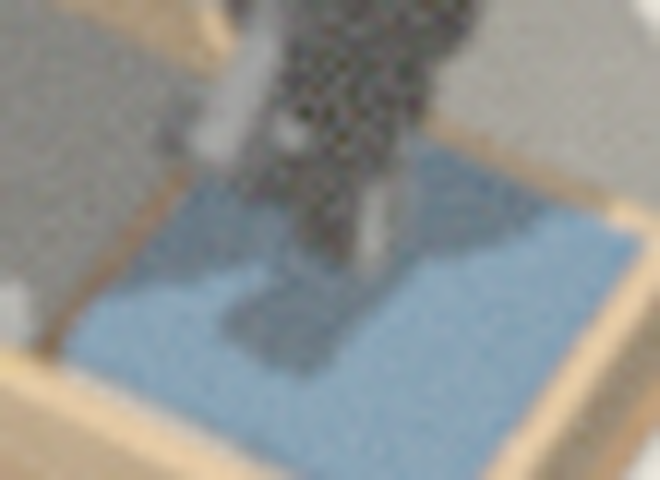

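Tip at crop (345,268), still short of the shadow's end. Slow steps from here.

```bash
python3 -m handwheel '{"offset":[[0,0,-0.01],[0,0,-0.02],[0,0,-0.03],[0,0,-0.04],[0,0,-0.05],[0,0,-0.06],[0,0,-0.07],[0,0,-0.08],[0,0,-0.09],[0,0,-0.09]],"roll":[0,0,0,0,0,0,0,0,0,0]}'
```

```text
t: 12.9
tool_pos: [0.5637, -0.0469, 0.0213]
tool_rot: [-3.073, -0.654, 0.0]
contact_force: [0.4, -0.9, -0.2]
opening: -0.0
```

```bash
python3 -m handwheel '{"offset":[[0,0,-0.01],[0,0,-0.02],[0,0,-0.03],[0,0,-0.04],[0,0,-0.05],[0,0,-0.06],[0,0,-0.065],[0,0,-0.065],[0,0,-0.065],[0,0,-0.065]],"roll":[0,0,0,0,0,0,0,0,0,0]}'
python3 - <<'E'
from h import *
d=grab("scene"); zoom(d,300,185,355,225,12,"s7.png"); print(ctrl.get_obs()['contact_force'])
E
```

```text
t: 13.9
tool_pos: [0.5638, -0.0469, 0.0188]
tool_rot: [3.073, 0.654, 0.0]
contact_force: [-0.4, 0.6, -0.2]
opening: -0.0002
[ 0.78783668  0.11294854 -0.78611445]
```

View pics/s7.png

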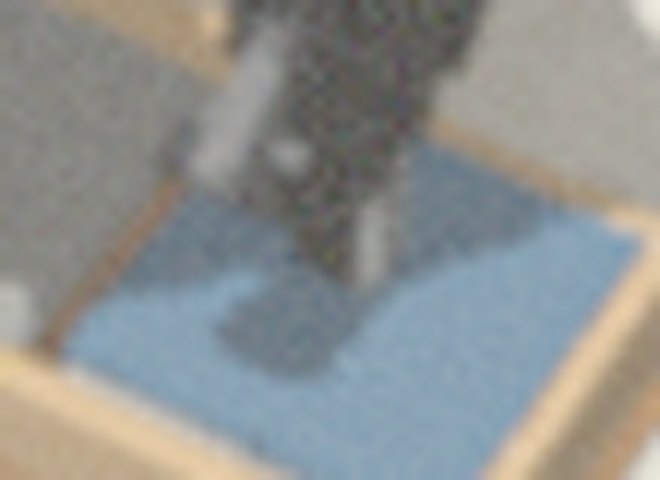

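Run:
```python
from h import *
d=grab("top"); zoom(d,300,170,400,245,8,"t7.png")
print(proj(d,[.5638,-.0469,.048]),proj(d,[.5638,-.0469,.019]),proj(d,[.5638,-.0469,.1]))
d=grab("scene"); zoom(d,255,110,395,230,5,"s8.png")
a=np.radians(23.7)
```

```text
[341.7489619  208.42021254] [341.35697219 209.96578586] [342.50400981 205.4431398 ]
```

View pics/t7.png

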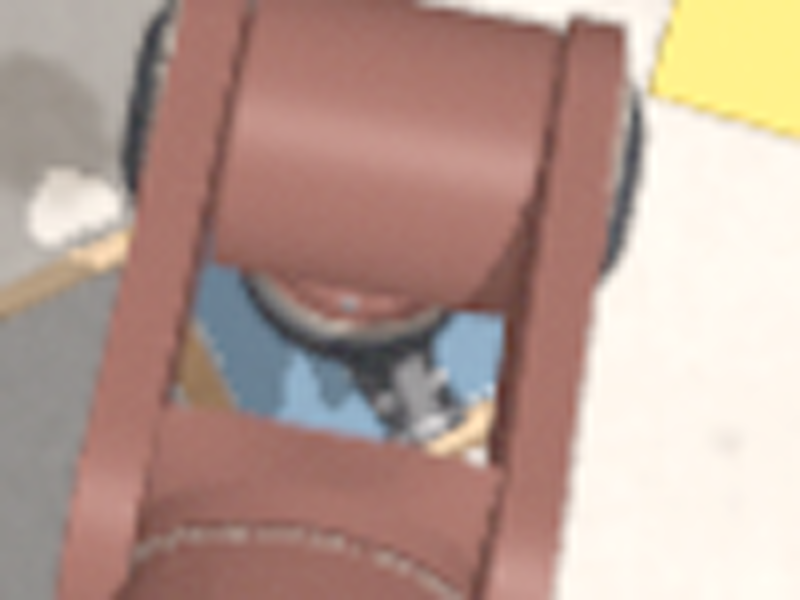

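View pics/s8.png

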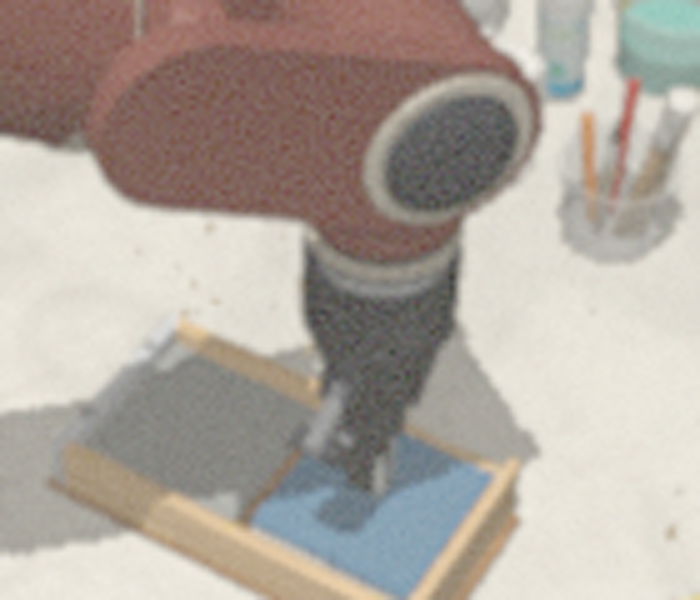

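```bash
python3 -m handwheel '{"offset":[[0,0,-0.015],[0,0,-0.03],[0,0,-0.045],[0,0,-0.06],[0,0,-0.075],[0,0,-0.09],[0,0,-0.1],[0,0,-0.11],[0,0,-0.12],[0,0,-0.12]],"roll":[0,0,0,0,0,0,0,0,0,0]}'
```

```text
t: 15.05
tool_pos: [0.5637, -0.0469, 0.0139]
tool_rot: [3.073, 0.654, -0.0]
contact_force: [-0.8, 1.1, -0.1]
opening: -0.0001
```

```bash
python3 -m handwheel '{"offset":[[0,0,-0.01],[0,0,-0.02],[0,0,-0.03],[0,0,-0.04],[0,0,-0.05],[0,0,-0.05],[0,0,-0.05],[0,0,-0.05],[0,0,-0.05],[0,0,-0.05]],"roll":[0,0,0,0,0,0,0,0,0,0]}'
python3 - <<'E'
from h import *
d=grab("scene"); zoom(d,300,185,355,225,12,"s9.png"); print(ctrl.get_obs()['contact_force'])
E
```

```text
t: 16.05
tool_pos: [0.5638, -0.0469, 0.012]
tool_rot: [3.073, 0.654, 0.0]
contact_force: [-0.5, -0.2, -0.1]
opening: 0.0003
[0.67961935 0.21502613 0.14090057]
```

View pics/s9.png

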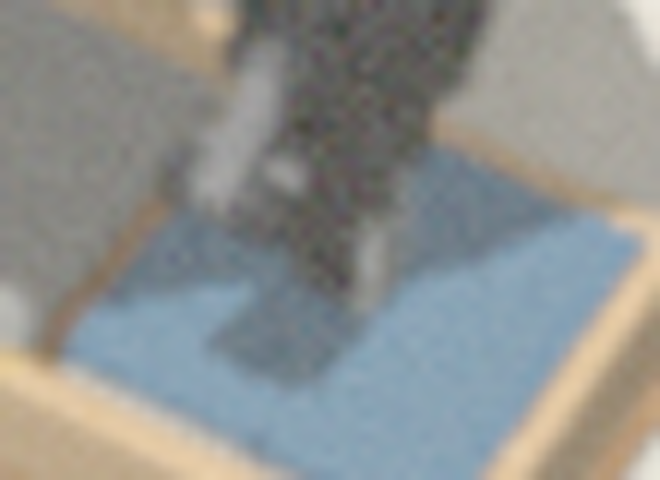

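```bash
python3 -m handwheel '{"offset":[[0,0,-0.01],[0,0,-0.02],[0,0,-0.03],[0,0,-0.04],[0,0,-0.05],[0,0,-0.06],[0,0,-0.07],[0,0,-0.08],[0,0,-0.09],[0,0,-0.1]],"roll":[0,0,0,0,0,0,0,0,0,0]}'
```

```text
t: 17.1
tool_pos: [0.5638, -0.0469, 0.0082]
tool_rot: [-3.073, -0.654, 0.0]
contact_force: [-0.8, 0.6, 2.6]
opening: -0.0
```

```bash
python3 -m handwheel '{"offset":[[0,0,0],[0,0,0],[0,0,0],[0,0,0],[0,0,0],[0,0,-0.002],[0,0,-0.004],[0,0,-0.006],[0,0,-0.006],[0,0,-0.006]],"roll":[0,0,0,0,0,0,0,0,0,0]}'
```

```text
t: 18.1
tool_pos: [0.564, -0.047, 0.0082]
tool_rot: [3.073, 0.654, 0.001]
contact_force: [-1.7, 0.2, 4.7]
opening: 0.0001
```

```bash
python3 -m handwheel '{"offset":[[-0.01,0.02,-0.006],[-0.03,0.07,-0.006],[-0.055,0.13,-0.006],[-0.085,0.2,-0.006],[-0.118,0.275,-0.006],[-0.15,0.35,-0.006],[-0.18,0.42,-0.006],[-0.206,0.48,-0.006],[-0.219,0.51,-0.006],[-0.223,0.52,-0.006]],"roll":[0,0,0,0,0,0,0,0,0,0]}'
python3 - <<'E'
from h import *
d=grab("scene"); zoom(d,260,160,370,240,6,"s10.png"); print(ctrl.get_obs()['contact_force'])
E
```

```text
t: 19.1
tool_pos: [0.5555, -0.0261, 0.0081]
tool_rot: [3.072, 0.654, 0.002]
contact_force: [0.7, -2.1, 4.8]
opening: 0.0001
[ 0.18044873 -1.29542719  5.22558061]
```

View pics/s10.png

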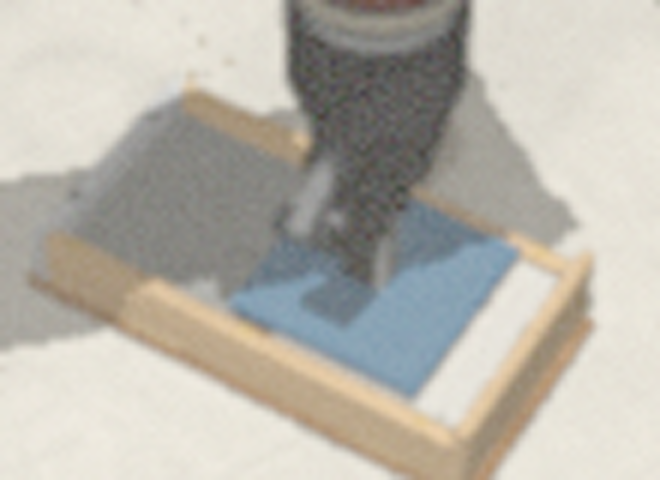

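The picture shows a white strip about 22 mm wide behind the blue tile, so it drags with the finger at 5 N and the whites stay put. Tool z reads 40 mm low relative to the true tip.

```bash
python3 -m handwheel '{"offset":[[-0.015,0.035,-0.003],[-0.04,0.09,-0.003],[-0.065,0.15,-0.003],[-0.095,0.22,-0.003],[-0.124,0.29,-0.003],[-0.15,0.35,-0.003],[-0.18,0.42,-0.003],[-0.206,0.48,-0.003],[-0.227,0.53,-0.003],[-0.236,0.55,-0.003]],"roll":[0,0,0,0,0,0,0,0,0,0]}'
```

```text
t: 20.15
tool_pos: [0.5461, -0.0041, 0.0081]
tool_rot: [3.072, 0.654, 0.003]
contact_force: [0.8, -2.2, 4.8]
opening: -0.0
```

```bash
python3 -m handwheel '{"offset":[[-0.01,0.02,0],[-0.02,0.045,-0.001],[-0.03,0.07,-0.003],[-0.04,0.095,-0.005],[-0.05,0.12,-0.007],[-0.06,0.145,-0.009],[-0.072,0.17,-0.011],[-0.085,0.2,-0.012],[-0.098,0.23,-0.012],[-0.098,0.23,-0.012]],"roll":[0,0,0,0,0,0,0,0,0,0]}'
```

```text
t: 21.15
tool_pos: [0.5417, 0.0056, 0.0072]
tool_rot: [-3.072, -0.654, -0.001]
contact_force: [0.7, 1.2, 5.5]
opening: 0.0003
```

```bash
python3 -m handwheel '{"offset":[[-0.01,0.02,-0.001],[-0.02,0.045,-0.003],[-0.03,0.07,-0.006],[-0.04,0.095,-0.008],[-0.05,0.12,-0.01],[-0.06,0.145,-0.012],[-0.072,0.17,-0.014],[-0.085,0.2,-0.016],[-0.098,0.23,-0.018],[-0.098,0.23,-0.018]],"roll":[0,0,0,0,0,0,0,0,0,0]}'
python3 - <<'E'
from h import *
d=grab("scene"); zoom(d,250,150,370,240,6,"s11.png"); print(ctrl.get_obs()['contact_force'])
E
```

```text
t: 22.15
tool_pos: [0.5372, 0.0146, 0.006]
tool_rot: [-3.072, -0.654, 0.001]
contact_force: [0.2, 1.1, 3.9]
opening: -0.0002
[-0.43515035 -0.19149573  4.61933102]
```

View pics/s11.png

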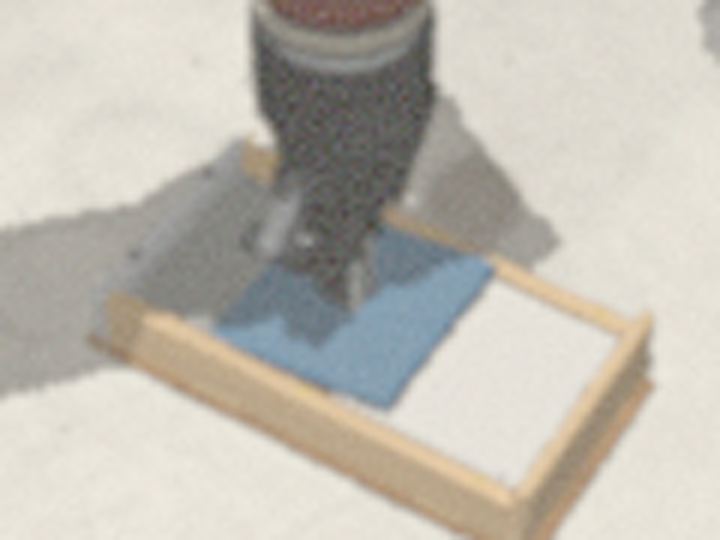

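The blue tile has moved about 67 mm and is tipped onto the rest. The white tiles have not shifted.

```bash
python3 -m handwheel '{"offset":[[-0.01,0.025,-0.002],[-0.022,0.05,-0.005],[-0.034,0.08,-0.008],[-0.047,0.11,-0.011],[-0.06,0.14,-0.014],[-0.073,0.17,-0.017],[-0.086,0.2,-0.02],[-0.1,0.235,-0.023],[-0.118,0.275,-0.026],[-0.118,0.275,-0.026]],"roll":[0,0,0,0,0,0,0,0,0,0]}'
```

```text
t: 23.2
tool_pos: [0.5325, 0.0256, 0.005]
tool_rot: [-3.072, -0.654, 0.001]
contact_force: [0.5, 0.1, 2.3]
opening: -0.0003
```

```bash
python3 -m handwheel '{"offset":[[0,0,-0.005],[0,0,-0.01],[-0.01,0.02,-0.014],[-0.02,0.045,-0.018],[-0.03,0.07,-0.021],[-0.04,0.095,-0.024],[-0.05,0.12,-0.027],[-0.06,0.145,-0.03],[-0.074,0.172,-0.03],[-0.074,0.172,-0.03]],"roll":[0,0,0,0,0,0,0,0,0,0]}'
```

```text
t: 24.2
tool_pos: [0.5302, 0.0323, 0.0043]
tool_rot: [3.073, 0.654, 0.001]
contact_force: [1.0, -1.1, 5.8]
opening: 0.0001
```

```bash
python3 -m handwheel '{"offset":[[-0.01,0.025,-0.002],[-0.022,0.05,-0.004],[-0.034,0.08,-0.006],[-0.047,0.11,-0.008],[-0.06,0.14,-0.01],[-0.073,0.17,-0.012],[-0.086,0.2,-0.014],[-0.1,0.235,-0.016],[-0.11,0.255,-0.018],[-0.11,0.255,-0.018]],"roll":[0,0,0,0,0,0,0,0,0,0]}'
python3 - <<'E'
from h import *
d=grab("scene"); zoom(d,250,150,370,240,6,"s12.png"); print(ctrl.get_obs()['contact_force'])
E
```

```text
t: 25.2
tool_pos: [0.5242, 0.0428, 0.0022]
tool_rot: [-3.072, -0.653, 0.003]
contact_force: [-0.6, -0.1, -0.3]
opening: -0.0001
[-0.08447661  0.82489191 -0.42041839]
```

View pics/s12.png

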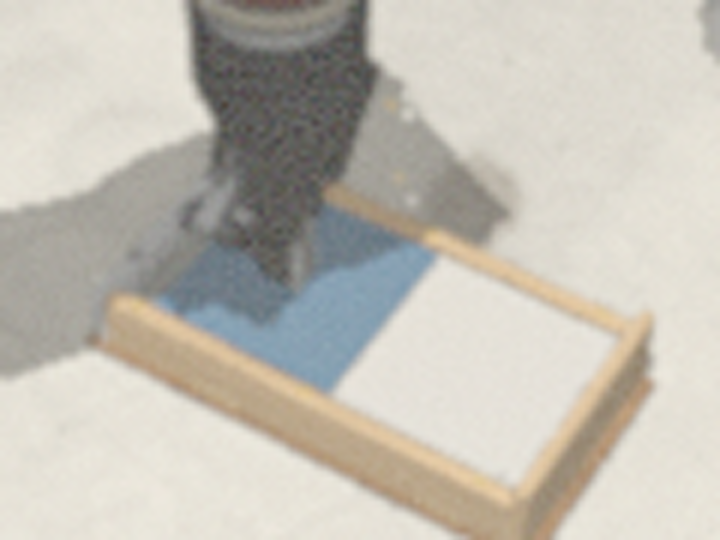

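The tile has dropped off the pile's edge and the finger is now free. Feeling down for it.

```bash
python3 -m handwheel '{"offset":[[0,0,-0.008],[0,0,-0.016],[0,0,-0.024],[0,0,-0.032],[0,0,-0.04],[0,0,-0.048],[0,0,-0.055],[0,0,-0.06],[0,0,-0.06],[0,0,-0.06]],"roll":[0,0,0,0,0,0,0,0,0,0]}'
```

```text
t: 26.25
tool_pos: [0.5255, 0.0424, 0.0009]
tool_rot: [-3.073, -0.654, -0.0]
contact_force: [0.1, 0.1, 1.0]
opening: 0.0001
```

```bash
python3 -m handwheel '{"offset":[[0,0,-0.003],[0,0,-0.006],[0,0,-0.009],[0,0,-0.012],[0,0,-0.015],[0,0,-0.018],[0,0,-0.02],[0,0,-0.02],[0,0,-0.02],[0,0,-0.02]],"roll":[0,0,0,0,0,0,0,0,0,0]}'
```

```text
t: 27.25
tool_pos: [0.5255, 0.0424, 0.0001]
tool_rot: [3.073, 0.654, 0.0]
contact_force: [-0.0, 0.5, -0.1]
opening: -0.0003
```

```bash
python3 -m handwheel '{"offset":[[0,0,-0.005],[0,0,-0.01],[0,0,-0.015],[0,0,-0.02],[0,0,-0.025],[0,0,-0.03],[0,0,-0.03],[0,0,-0.03],[0,0,-0.03],[0,0,-0.03]],"roll":[0,0,0,0,0,0,0,0,0,0]}'
```

```text
t: 28.25
tool_pos: [0.5255, 0.0424, -0.0011]
tool_rot: [3.073, 0.654, 0.0]
contact_force: [-0.6, 0.4, 1.1]
opening: 0.0002
```

```bash
python3 -m handwheel '{"offset":[[0,0,-0.005],[0,0,-0.01],[0,0,-0.015],[0,0,-0.02],[0,0,-0.02],[0,0,-0.02],[0,0,-0.02],[0,0,-0.02],[0,0,-0.02],[0,0,-0.02]],"roll":[0,0,0,0,0,0,0,0,0,0]}'
```

```text
t: 29.25
tool_pos: [0.526, 0.0423, -0.0012]
tool_rot: [3.073, 0.654, 0.001]
contact_force: [-1.6, -0.2, 6.1]
opening: -0.0001
```

```bash
python3 -m handwheel '{"offset":[[-0.015,0.035,0],[-0.03,0.075,0],[-0.047,0.115,0],[-0.064,0.155,0],[-0.081,0.195,0],[-0.098,0.235,0],[-0.115,0.275,0],[-0.13,0.305,0],[-0.138,0.322,0],[-0.138,0.322,0]],"roll":[0,0,0,0,0,0,0,0,0,0]}'
```

```text
t: 30.25
tool_pos: [0.5208, 0.0549, -0.0012]
tool_rot: [3.071, 0.654, 0.002]
contact_force: [-0.4, -1.9, 6.3]
opening: -0.0001
```

Run:
```python
from h import *
d=grab("scene"); zoom(d,250,150,370,240,6,"s13.png"); print(ctrl.get_obs()['contact_force'])
```

```text
[-1.38218751 -2.4352046   6.1472463 ]
```

View pics/s13.png

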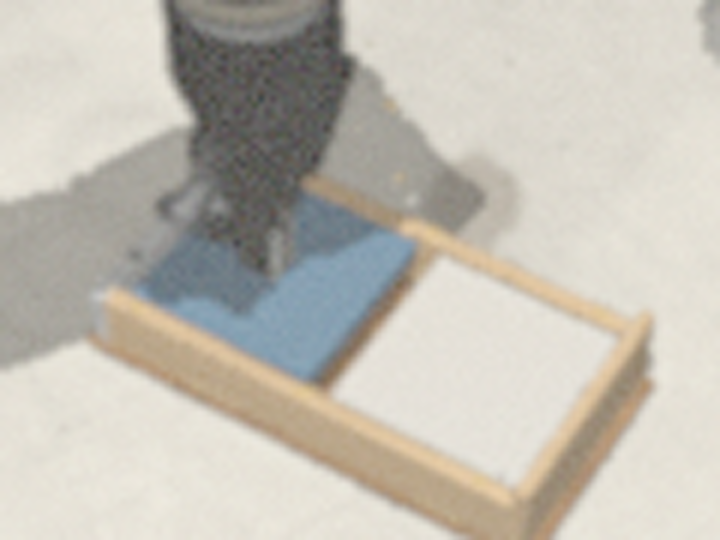

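```bash
python3 -m handwheel '{"offset":[[-0.01,0.023,0],[-0.02,0.046,0],[-0.03,0.069,0],[-0.04,0.092,0],[-0.05,0.115,0],[-0.06,0.138,0],[-0.07,0.161,0],[-0.08,0.184,0],[-0.08,0.184,0],[-0.08,0.184,0]],"roll":[0,0,0,0,0,0,0,0,0,0]}'
python3 - <<'E'
from h import *
d=grab("scene"); zoom(d,250,150,370,240,6,"s14.png"); print(ctrl.get_obs()['contact_force'])
E
```

```text
t: 31.3
tool_pos: [0.5179, 0.0625, -0.0011]
tool_rot: [3.072, 0.654, 0.004]
contact_force: [0.2, -2.4, 4.4]
opening: 0.0003
[ 0.79010539 -3.000987    5.18298382]
```

View pics/s14.png

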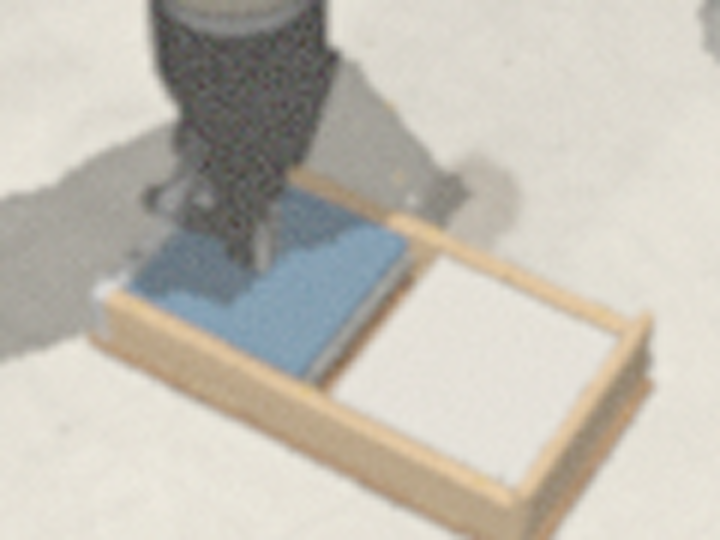

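```bash
python3 -m handwheel '{"offset":[[-0.01,0.023,-0.003],[-0.02,0.046,-0.004],[-0.03,0.069,-0.004],[-0.04,0.092,-0.004],[-0.05,0.115,-0.004],[-0.05,0.115,0.02],[-0.05,0.115,0.1],[-0.05,0.115,0.3],[-0.05,0.115,0.7],[-0.05,0.115,1.2]],"roll":[0,0,0,0,0,0,0,0,0,0]}'
python3 - <<'E'
from h import *
d=grab("scene"); zoom(d,250,150,370,240,6,"s15.png"); h=d["hsv"]
m=cv2.inRange(h,(95,60,20),(118,255,255)); c=blob(m,260,150,340,230)
for z in (.0386,): 
    P=np.array([ray(d,u,v,z)[:2] for u,v in c[:,0]],np.float32); print(cv2.minAreaRect(P))
print(ctrl.get_obs()['tool_pos'],ctrl.get_obs()['contact_force'])
E
```

```text
t: 32.35
tool_pos: [0.5133, 0.0674, 0.0455]
tool_rot: [-3.072, -0.653, 0.005]
contact_force: [0.4, -0.5, -0.6]
opening: 0.0002
((0.522815465927124, 0.055068716406822205), (0.09423140436410904, 0.09512495994567871), 22.805461883544922)
[0.5165896  0.0674421  0.04995818] [2.53689712 0.50390177 1.83213654]
```

View pics/s15.png

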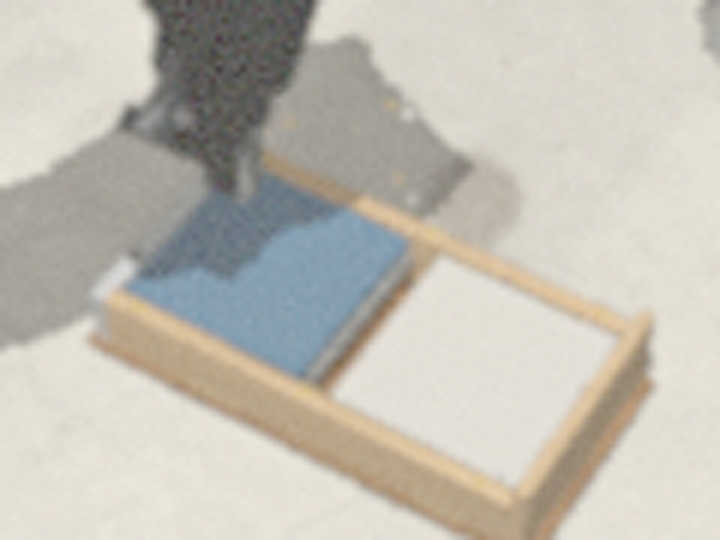

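The tile's rear edge stays at (405,240) between the two pictures despite another 5 mm of push, so it is against the stop; fitted centre (0.523,0.055) against an expected (0.519,0.056). Next, the pebble.

```bash
python3 -m handwheel '{"offset":[[0,0.2,0.5],[-0.05,0.7,0.8],[-0.15,1.5,0.9],[-0.25,2.3,0.9],[-0.4,3.2,0.9],[-0.55,4.1,0.9],[-0.7,5.0,0.9],[-0.85,5.7,0.9],[-0.95,6.1,0.9],[-1.0,6.25,0.9]],"roll":[0,0,0.1,0.2,0.3,0.4,0.5,0.6,0.65,0.65]}' 70 30
python3 - <<'E'
from h import *
d=grab("top"); h=d["hsv"]; zoom(d,190,170,390,270,4,"t15.png")
m=cv2.inRange(h,(95,70,40),(115,255,255)); c=blob(m,280,190,375,260)
P=np.array([ray(d,u,v,.0386)[:2] for u,v in c[:,0]],np.float32); r=cv2.minAreaRect(P); print(r)
M=cv2.moments(c); print(ray(d,M['m10']/M['m00'],M['m01']/M['m00'],.0386))
s=grab("scene"); zoom(s,190,90,310,190,6,"s16.png")
print(proj(s,[.473,.3186,.0135]),proj(s,[.473,.3186,.0]))
print(ctrl.get_obs()['tool_pos'],ctrl.get_obs()['opening'])
E
```

```text
t: 33.4
tool_pos: [0.4741, 0.3182, 0.0817]
tool_rot: [3.048, 0.76, -0.001]
contact_force: [-1.1, 0.1, -0.8]
opening: 0.07
((0.5200997591018677, 0.0555393248796463), (0.09490598738193512, 0.09460419416427612), 23.935497283935547)
[0.51973201 0.05560091 0.0386    ]
[236.47339184 152.58892316] [237.10263196 155.69009037]
[0.47446543 0.31714683 0.08174691] 0.06978269143095873
```

View pics/t15.png

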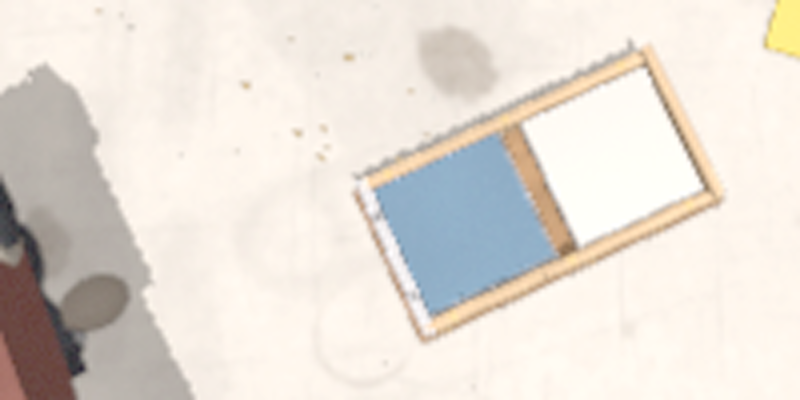

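View pics/s16.png

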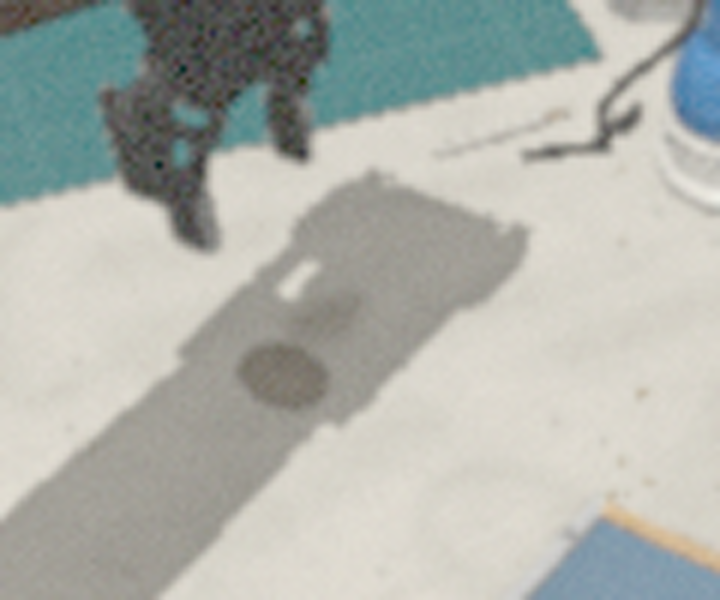

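The top view shows the blue tile home, centre (0.5197,0.0556), less than 1 mm from the expected point, with the white pile exposed and unmoved. The pebble at scene crop (284,376) agrees within 2 mm with (0.474,0.318); the open gripper is above it. Descending.

```bash
python3 -m handwheel '{"offset":[[0,0,-0.25],[0,0,-0.6],[0,0,-1.0],[0,0,-1.4],[0,0,-1.75],[0,0,-2.05],[0,0,-2.3],[0,0,-2.45],[0,0,-2.55],[0,0,-2.6]],"roll":[0,0,0,0,0,0,0,0,0,0]}' 70
python3 - <<'E'
from h import *
s=grab("scene"); zoom(s,190,90,310,190,6,"s17.png")
print(ctrl.get_obs()['tool_pos'],ctrl.get_obs()['contact_force'])
E
```

```text
t: 34.5
tool_pos: [0.4749, 0.3173, -0.022]
tool_rot: [-3.049, -0.758, -0.0]
contact_force: [0.3, 0.1, 0.4]
opening: 0.0701
[ 0.47485024  0.31729955 -0.02207724] [ 0.11642232 -0.28616962 -0.7296615 ]
```

View pics/s17.png

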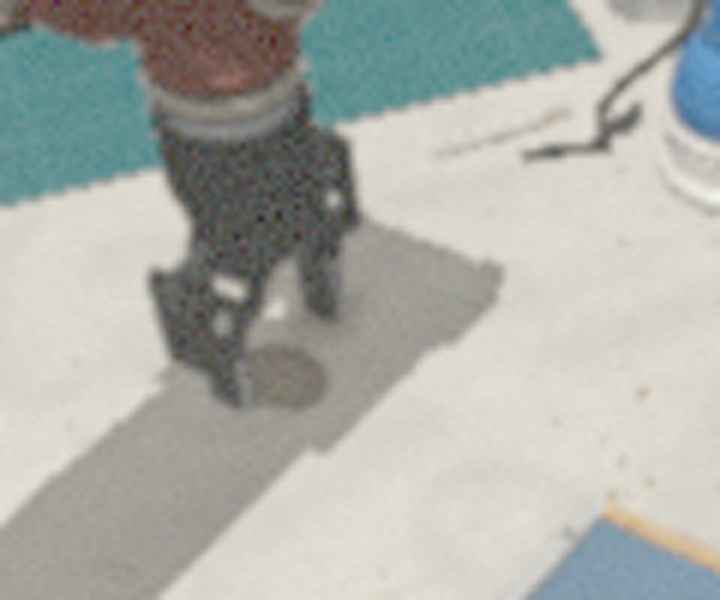

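```bash
python3 -m handwheel '{"offset":[[0,0,-0.06],[0,0,-0.12],[0,0,-0.18],[0,0,-0.24],[0,0,-0.3],[0,0,-0.34],[0,0,-0.37],[0,0,-0.39],[0,0,-0.4],[0,0,-0.41]],"roll":[0,0,0,0,0,0,0,0,0,0]}' 70
python3 - <<'E'
from h import *
s=grab("scene"); zoom(s,190,90,310,190,6,"s18.png")
print(ctrl.get_obs()['tool_pos'],ctrl.get_obs()['contact_force'])
E
```

```text
t: 35.55
tool_pos: [0.4748, 0.3172, -0.0383]
tool_rot: [-3.049, -0.758, -0.0]
contact_force: [-0.7, -0.8, 0.9]
opening: 0.0701
[ 0.47477425  0.31720683 -0.03837232] [0.0357868  0.64182089 0.35045607]
```

View pics/s18.png

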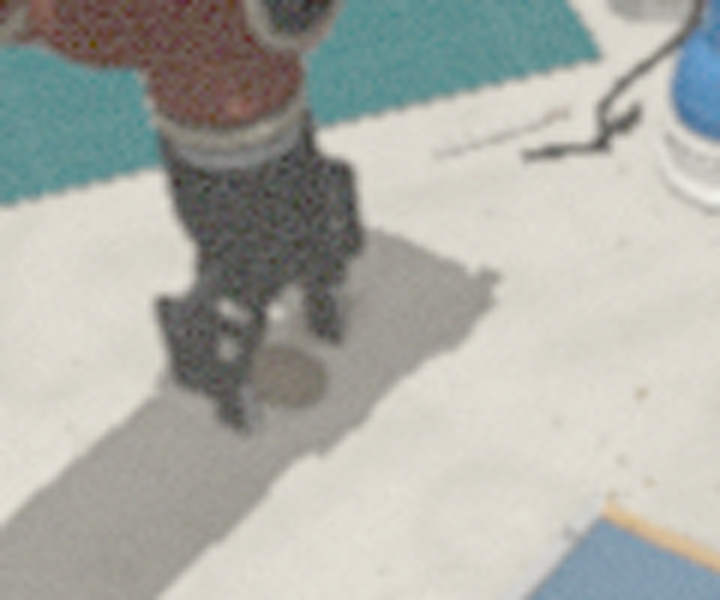

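Fingers straddle the pebble, tips at crop (238,430) and (328,340), midpoint about on the pebble. Closing.

```bash
python3 -m handwheel '{"offset":[[0,0,0],[0,0,0],[0,0,0],[0,0,0],[0,0,0],[0,0,0],[0,0,0],[0,0,0],[0,0,0],[0,0,0]],"roll":[0,0,0,0,0,0,0,0,0,0]}' 25 30
python3 -c "
from station import ctrl
print(ctrl.get_obs()['opening'])"
```

```text
t: 36.6
tool_pos: [0.475, 0.3173, -0.0381]
tool_rot: [-3.049, -0.758, -0.001]
contact_force: [-0.2, 1.1, 3.9]
opening: 0.0377
0.03773627717185039
```

```bash
python3 -m handwheel '{"offset":[[0,0,0.15],[0,0,0.5],[0,0,1.0],[0,0,1.5],[0.03,-0.15,1.9],[0.1,-0.6,2.0],[0.2,-1.2,2.0],[0.32,-1.9,2.0],[0.42,-2.5,2.0],[0.5,-2.9,2.0]],"roll":[0,0,0,0,0,0,0,0,-0.1,-0.2]}'
python3 -m handwheel '{"offset":[[0.05,-0.3,0],[0.13,-0.8,0],[0.22,-1.3,0],[0.32,-1.9,0],[0.41,-2.4,0],[0.49,-2.85,0],[0.55,-3.2,0],[0.59,-3.45,0],[0.61,-3.6,0],[0.62,-3.65,0]],"roll":[0,-0.1,-0.2,-0.3,-0.4,-0.5,-0.5,-0.5,-0.5,-0.5]}'
python3 - <<'E'
from h import *
s=grab("scene"); zoom(s,230,110,350,210,6,"s19.png")
t=grab("top"); zoom(t,250,170,390,270,5,"t19.png")
o=ctrl.get_obs(); print(o['tool_pos'],o['contact_force'],o['opening'])
E
```

```text
t: 37.6
tool_pos: [0.4947, 0.1993, 0.0421]
tool_rot: [3.057, 0.723, -0.0]
contact_force: [-0.1, 0.0, -1.0]
opening: 0.0378
t: 38.6
tool_pos: [0.5196, 0.0549, 0.0417]
tool_rot: [-3.074, -0.645, 0.0]
contact_force: [-0.1, 0.1, 0.0]
opening: 0.0378
[0.51950333 0.05534548 0.04162424] [ 0.09822092 -0.17738759 -1.25803184] 0.03750123929328702
```

View pics/s19.png

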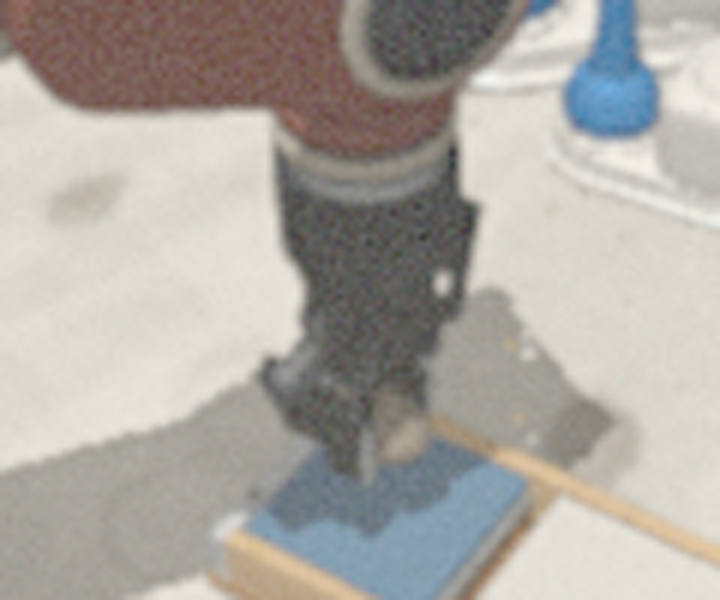

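Pebble held at crop (405,430) over the middle of the blue tile. Lowering.

```bash
python3 -m handwheel '{"offset":[[0,0,-0.1],[0,0,-0.25],[0,0,-0.4],[0,0,-0.55],[0,0,-0.68],[0,0,-0.78],[0,0,-0.85],[0,0,-0.9],[0,0,-0.92],[0,0,-0.93]],"roll":[0,0,0,0,0,0,0,0,0,0]}'
python3 -m handwheel '{"offset":[[0,0,-0.01],[0,0,-0.02],[0,0,-0.03],[0,0,-0.04],[0,0,-0.05],[0,0,-0.06],[0,0,-0.065],[0,0,-0.065],[0,0,-0.065],[0,0,-0.065]],"roll":[0,0,0,0,0,0,0,0,0,0]}'
```

```text
t: 39.7
tool_pos: [0.5197, 0.0552, 0.0045]
tool_rot: [3.074, 0.646, 0.0]
contact_force: [0.7, -0.5, -0.4]
opening: 0.0376
t: 40.7
tool_pos: [0.5196, 0.0552, 0.0019]
tool_rot: [3.075, 0.646, -0.0]
contact_force: [0.9, 0.6, -2.2]
opening: 0.0373
```

```bash
python3 -m handwheel '{"offset":[[0,0,-0.005],[0,0,-0.01],[0,0,-0.015],[0,0,-0.02],[0,0,-0.025],[0,0,-0.025],[0,0,-0.025],[0,0,-0.025],[0,0,-0.025],[0,0,-0.025]],"roll":[0,0,0,0,0,0,0,0,0,0]}'
```

```text
t: 41.7
tool_pos: [0.5196, 0.0552, 0.0009]
tool_rot: [-3.075, -0.646, -0.0]
contact_force: [1.0, -0.1, -1.1]
opening: 0.0377
```

```bash
python3 -m handwheel '{"offset":[[0,0,-0.005],[0,0,-0.01],[0,0,-0.015],[0,0,-0.02],[0,0,-0.02],[0,0,-0.02],[0,0,-0.02],[0,0,-0.02],[0,0,-0.02],[0,0,-0.02]],"roll":[0,0,0,0,0,0,0,0,0,0]}'
```

```text
t: 42.7
tool_pos: [0.5199, 0.0552, 0.0006]
tool_rot: [3.074, 0.646, 0.001]
contact_force: [-2.3, 0.9, 5.6]
opening: 0.0379
```

Contact is felt (5.6 N) at the predicted height. Releasing.

```bash
python3 -m handwheel '{"offset":[[0,0,0],[0,0,0.005],[0,0,0.01],[0,0,0.01],[0,0,0.01],[0,0,0.01],[0,0,0.01],[0,0,0.01],[0,0,0.03],[0,0,0.08]],"roll":[0,0,0,0,0,0,0,0,0,0]}' 60
python3 -m handwheel '{"offset":[[0,0,0.1],[0,0,0.25],[0,0,0.5],[0,0,0.9],[0,0,1.3],[0,0,1.8],[0,0,2.3],[0,0,2.8],[0,0,3.3],[0,0,3.6]],"roll":[0,0,0,0,0,0,0,0,0,0]}'
python3 -m handwheel '{"offset":[[-0.1,0.6,0],[-0.3,1.5,0],[-0.5,2.5,0],[-0.7,3.5,0],[-0.9,4.5,0],[-1.1,5.5,0],[-1.2,6.3,0],[-1.2,6.8,0],[-1.2,7,0],[-1.2,7,0]],"roll":[0,0,0,0,0,0,0,0,0,0]}'
python3 - <<'E'
from h import *
s=grab("scene"); zoom(s,230,140,380,250,5,"s20.png")
t=grab("top"); zoom(t,250,170,390,270,5,"t20.png")
m=cv2.inRange(t["hsv"],(95,70,40),(115,255,255)); c=blob(m,280,190,375,260); r0=cv2.convexHull(c)
P=np.array([ray(t,u,v,.0386)[:2] for u,v in r0[:,0]],np.float32); print(cv2.minAreaRect(P))
k=np.zeros(m.shape,np.uint8); cv2.fillPoly(k,[r0],255); k=cv2.erode(k,np.ones((5,5))); pm=cv2.bitwise_and(k,cv2.bitwise_not(m))
c=blob(pm,280,190,375,260); e=cv2.fitEllipse(c); print(cv2.contourArea(c),e,ray(t,*e[0],.0521))
w=cv2.inRange(t["hsv"],(0,0,150),(180,60,255)); 
o=ctrl.get_obs(); print(o['tool_pos'],o['contact_force'],o['t'])
E
```

```text
t: 43.7
tool_pos: [0.5194, 0.0552, 0.0031]
tool_rot: [-3.074, -0.646, 0.001]
contact_force: [-0.1, -0.2, 0.5]
opening: 0.0601
t: 44.7
tool_pos: [0.5206, 0.0552, 0.1502]
tool_rot: [3.074, 0.645, 0.006]
contact_force: [1.0, -0.6, -0.3]
opening: 0.0603
t: 45.7
tool_pos: [0.4714, 0.3356, 0.1473]
tool_rot: [3.074, 0.647, -0.0]
contact_force: [-0.6, -0.6, -0.2]
opening: 0.0596
((0.5200997591018677, 0.0555393248796463), (0.09490598738193512, 0.09460419416427612), 23.935497283935547)
183.5 ((304.6644592285156, 225.4898681640625), (13.051799774169922, 18.05344009399414), 71.6811752319336) [0.51824088 0.05668637 0.0521    ]
[0.47162534 0.33439794 0.14715371] [-0.18281221  0.83711448 -0.04265087] 45.8
```

View pics/s20.png

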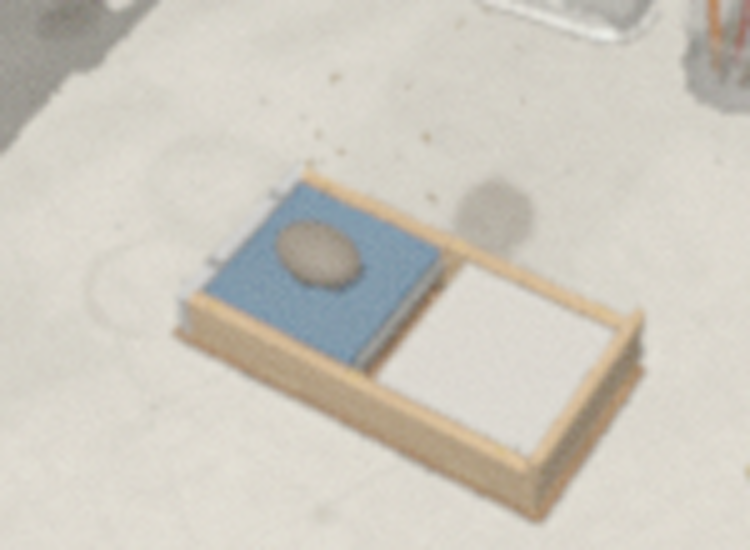

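View pics/t20.png

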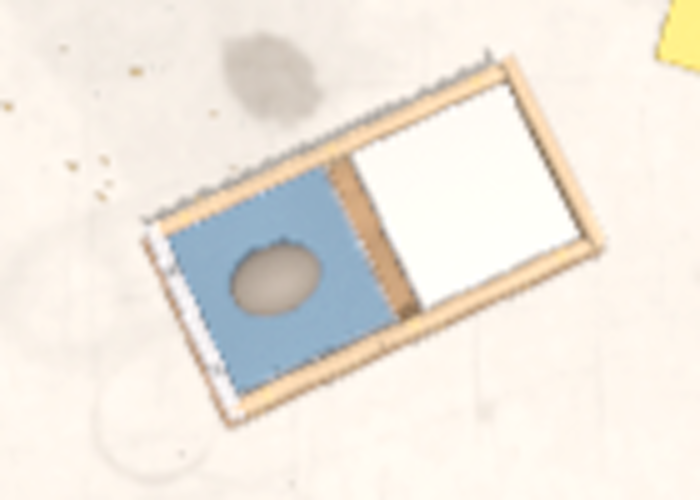

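The pebble lies flat at top crop (275,277), on the middle of the blue tile. The tile sits against the aluminium stop and the white pile is undisturbed.

```bash
python3 -c "
from station import ctrl
print(ctrl.finish_job())"
```

```text
the job is handed in; nothing more can be done
None
```

I slid the blue tile off the pile onto the grey rest until it met the end stop, then set the pebble on its middle and handed the job in at about 46 s of the 72 s allowed. The hand-in reported no verdict.

**Tile:** I dragged it with the shut fingertips at about 2 to 6 N. It sank about 9 mm onto the rest. A further 5 mm of push at the end did not move it. The top camera puts its centre at (0.520, 0.0555), less than 1 mm from the expected home point.

**Pebble:** It lies released and flat at (0.518, 0.057), about 2 mm from the tile's centre. I judged flat by eye. The force reading was 5.6 N at set-down. The pebble-on-tile force was not measured separately.

**White tiles, tape and jar:** The top white tile looks unmoved. The three tiles below it, the tape and the jar I did not measure again, but the arm was never near the tape or the jar.

**Disagreement:** The real fingertips sit about 40 mm higher than the reported tool position. Contact with the tile's top, which is 48 mm above the bench, came at a reading of 8 mm. I therefore worked from touch and the camera images instead of the reported height.

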